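Index the filter wheel by four clicks

TASK

Put a fingertip in the notch of the black click-stop filter wheel on the optical bench and push it round clockwise, seen from above, exactly four clicks on from where it now stands. Leave it resting in that click-stop, take the finger away, and do not move or turn anything else on the bench. Nothing is to be grasped or lifted.

Things in the scene. Friction and masses are not known exactly. Their poses are not given: they have to be found in the camera images.
- filter_wheel (a joint): wheel angle about its upright axis, rad, growing clockwise seen from above. Click-stops at whole multiples of 0.5236 (30 degrees); end stops just below 0 and at 4.82. Starts at rest in click-stop 0, 1, 2 or 3. Leaving a click-stop takes about 5 N at the notch wall, then less; past half-way the wheel snaps on into the next by itself and, pushed slowly, does not coast further
- wheel_axis (a point): on the wheel's upright axis, level with its top, 55 mm above the bench. The wheel is a disc 108 mm across lying flat: raised black top with nine small round filters on a thin grey plate. A pie piece of the black part is missing: the finger notch, 100 degrees wide, open at the rim, about 50 mm wide at 38 mm from the axis. Its floor is 37 mm above the bench, its walls upright, nearly radial, 18 mm high
- turret: plain aluminium housing under the wheel, 136 mm square, 30 mm high, fixed to the bench; origin at the centre of its underside, below the wheel's axis. Black ticks on it round the wheel stand 30 degrees apart, at the click-stops
- notch_mark (a point): black line on the notch floor, in the middle of the notch's width, 45 mm from the wheel's axis, 37 mm above the bench; it turns with the wheel. The notch's walls lie 50 degrees either side of it at the rim
- focus_mark (a point): white mark on the bar of a small black focus knob (40 mm across, 44 mm high, on a round foot fixed to the bench near the right side), 18 mm from the knob's axis; not to be turned
- lens_tube: loose black lens tube, 30 mm across, 56 mm high, standing on end near the housing; origin at the centre of its underside; to be left alone
- jar: loose amber glass jar with black lid, 42 mm across, 55 mm high, near the housing; origin at the centre of its underside; to be left alone
- post_base: loose black foot, 50 x 25 x 10 mm, with a steel post 13 mm across, 60 mm high in all, near the housing; origin at the centre of the foot's underside; to be left alone
- driver: loose screwdriver with black handle, 150 mm long, lying near the housing; to be left alone
- parts_tray: loose grey tray, 120 x 160 x 30 mm, on the left of the bench; origin at the centre of its underside; to be left alone
Not all that is in view belongs to the job. What is meant by the turret is not brown, and is the larger of those in its own colour.

How it is judged:
By the outcome, as a careful person would: the job done as asked, in the order asked, and still so for the second after the job is handed in, with the robot touching nothing.
It also fails if it takes over 48 s, if anything falls off the work surface, if the arm or the gripper's body presses on something with over 40 N, if the wrist force passes 120 N, or if a joint passes its speed limit or range.

ROBOT

A 6-joint arm with a two-finger parallel gripper is mounted at the origin on the work surface. World frame = base frame: x ahead of the robot, y to its left, z up, the work surface at z = 0. Lengths are in m, angles in rad, forces in N, time in s.
With the tool pointing down it reaches from about 0.275 to 0.825 m from the base axis. Payload 4.9 kg.
Tool frame: the origin (TCP) lies midway between the tips of the shut fingers; the grasp point (between the pads) lies 19 mm behind it (grip_point_offset is the distance from the TCP to the grasp point, in m); z points along the fingers, x is the direction in which the jaws open and shut, and the axes are right-handed (so a half turn about z gives the same grasp; the last joint's range is limited). The gripper opens to 85 mm and grips with 20 to 120 N. Pads are 22 mm wide; open, the fingers measure 114 mm over their backs; the gripper's body (76 mm by 85 mm) begins 54 mm behind the grasp point. The pads swing forward as they close: fully open they stand 13 mm farther back than shut.
Start: joints at [-1.297, 0.326, -0.193, 1.052, 0, 1.437], TCP at [0.218, -0.505, 0.231] pointing down, gripper open.
Joint ranges: [-2.65, 2.65], [-0.97, 1.79], [-1.3, 1.35], [-1.93, 2.1], [-1.47, 1.37], [-3.14, 3.14]. Speed limits (rad/s): [2.57, 2.57, 3.14, 3.14, 3.14, 3.14].

INTERFACE

Orientations are given as a rotation vector (axis times angle).
In Python, from cell import * gives the robot as it stands. Calls block until the motion is done:
- movep(position, orientation): joint-space move of the TCP to a pose.
- move_l(position, velocity=0.15, rot=None, until_force=None): straight line of the TCP; rot=None keeps the orientation; velocity is the mean speed in m/s. With until_force (N) it stops when the force on the tool has changed by that much, and returns True; else False.
- set_joints(angles): joint-space move.
- let_go() and grab(newtons=None): open the fingers fully, or close them until they stop; newtons is the grip in N (None keeps the last).
- sleep(seconds).
- ik(position, orientation): joint angles nearest the present ones, or None.
- get_state(): the state.
- grab_frame(name): name is "side" or "top"; returns a dict with "img" (420x560x3 uint8, red, green, blue), "fx", "fy", "cx", "cy" (pixels), "cam_to_world" (4x4, takes a point from camera to world coordinates). Camera axes: x right, y down, z forward; pixel columns grow to the right and rows downward; lengths in m; the calibration is good to about 2 mm. A picture is of the moment at which its call begins. There is no depth.
A pose or a line that the arm cannot do raises MotionError and nothing moves.
- sign_off(): hands the job in, once; it reports no verdict.
Trained networks look in the newest picture that a camera, given by its name, has taken for a name from the list of things; names that differ only in an ending like _2 or _b are one class to them, and where a whole thing is asked for, a point or a joint stands for the part that bears it (a point fixed in the world has none). Each returns a list of dicts, best first, with "score" (0 to 1); they miss things now and then, are a little off and sometimes report something else, mostly with a low value. They report only what shows in the picture. A call takes as long as a camera call. They do not tell look-alikes from the thing itself.
- spot_in(camera, name): "centre" ([column, row] in pixels, amid what is visible of it).
- silhouettes(camera, name): "mask" (420x560 bool, what is visible of it) and "centre" ([column, row] in pixels, amid what is visible of it).
- tip_of(camera, name): "centre" ([column, row] in pixels: a listed point, or the origin of a listed thing).
The state is a dict: "clock": time; "q": joint angles; "joint_velocities": joint speeds; "tau": joint torques, N m; "position": TCP position; "eef_rot": TCP orientation; "contact_force": force on the tool from outside, world axes, zero at the start; "wrist_torque": the same for the moment, N m; "finger_gap": opening from 0.0 (shut) to 1.0 (fully open).
Only numpy, scipy, OpenCV 4.12 (cv2) and the standard library are available. Lean on these libraries where they do the work, as an engineer would, in place of code of your own. Each camera call takes 0.05 s, during which the arm holds its last target. There are 200 camera calls.

## Working session

There is one attempt and no reset: what is moved stays moved. The work goes in short steps, each a Python script; the robot and the scene stay as the last script left them, time stands still between calls to the robot, and variables do not carry over. Pictures are saved under pics/ and viewed, about 8 in all and at most 12, crops included, and the job is handed in when it is done.

```bash
ls; mkdir -p pics; cat > h.py <<'E'
from cell import *
import numpy as np, cv2
def ray(f,p):
    T=np.array(f["cam_to_world"]); d=np.array([(p[0]-f["cx"])/f["fx"],(p[1]-f["cy"])/f["fy"],1.])
    return T[:3,3],T[:3,:3]@d
def atz(f,p,z):
    o,d=ray(f,p); return o+d*(z-o[2])/d[2]
def proj(f,P):
    T=np.array(f["cam_to_world"]); c=T[:3,:3].T@(np.array(P)-T[:3,3]); return np.array([f["fx"]*c[0]/c[2]+f["cx"],f["fy"]*c[1]/c[2]+f["cy"]])
def save(f,n,crop=None,s=1):
    im=f["img"][:,:,::-1]
    if crop: im=im[crop[1]:crop[3],crop[0]:crop[2]]
    cv2.imwrite("pics/"+n,cv2.resize(im,None,fx=s,fy=s,interpolation=cv2.INTER_CUBIC))
E
python3 - <<'E'
from h import *
s=get_state(); print(s["clock"],s["position"],s["eef_rot"],s["contact_force"],s["finger_gap"])
Z=dict(wheel_axis=.055,notch_mark=.037,turret=0,focus_mark=.044,lens_tube=0,jar=0,post_base=0,driver=.01,parts_tray=0)
for c in("top","side"):
    f=grab_frame(c); save(f,c+"0.png",s=1.4); print(c,np.round(f["cam_to_world"],3).tolist(),f["fx"])
    for n,z in Z.items():
        for r in tip_of(c,n)[:3]: print(n,round(r["score"],2),np.round(r["centre"],1),np.round(atz(f,r["centre"],z),4))
E
```

```text
pics
0.0 [ 0.2179541  -0.50433192  0.23049177] [-2.62427032e+00  1.72502085e+00  2.09479821e-03] [ 0.39272561 -0.04044035 -0.25172131] 0.9988278287315732
top [[-0.017, -0.99, 0.138, 0.35], [-1.0, 0.014, -0.022, 0.012], [0.02, -0.138, -0.99, 1.512], [0.0, 0.0, 0.0, 1.0]] 543.2043007709408
wheel_axis 0.98 [316.9 286.8] [ 0.3384 -0.1287  0.055 ]
wheel_axis 0.86 [333.5 205.9] [ 0.5549 -0.1799  0.055 ]
wheel_axis 0.84 [245.1 171.7] [0.6527 0.059  0.055 ]
notch_mark 0.83 [302. 288.] [ 0.3358 -0.0902  0.037 ]
notch_mark 0.64 [228.  184.5] [0.6212 0.107  0.037 ]
notch_mark 0.58 [322.2 190.4] [ 0.6011 -0.1524  0.037 ]
turret 0.97 [331.8 204.8] [ 0.5658 -0.1824  0.    ]
turret 0.83 [248.8 177. ] [0.6487 0.0505 0.    ]
turret 0.56 [310.2 285.7] [ 0.3413 -0.1155  0.    ]
focus_mark 0.5 [469.4 212.7] [ 0.5322 -0.5546  0.044 ]
lens_tube 0.67 [297.9 165.8] [ 0.6792 -0.0894  0.    ]
post_base 0.71 [372.6 247.5] [ 0.4438 -0.2928  0.    ]
driver 0.83 [355.5 166.3] [ 0.6735 -0.2519  0.01  ]
parts_tray 0.79 [ 69.6 231. ] [0.503  0.5486 0.    ]
side [[0.983, -0.116, 0.143, 0.344], [-0.183, -0.529, 0.828,
[... 181 characters left out ...]
721  0.055 ]
wheel_axis 0.7 [313.7 198.2] [0.6503 0.043  0.055 ]
notch_mark 0.93 [316.3 246.3] [ 0.6064 -0.1645  0.037 ]
notch_mark 0.78 [210.5 248.3] [ 0.3293 -0.1141  0.037 ]
notch_mark 0.76 [302.2 196.9] [0.6246 0.0859 0.037 ]
turret 0.92 [312.8 210.5] [0.6523 0.0589 0.    ]
turret 0.71 [215.5 261.3] [ 0.3383 -0.1254  0.    ]
turret 0.7 [303.5 261. ] [ 0.5698 -0.1733 -0.    ]
focus_mark 0.4 [304.  264.1] [ 0.5562 -0.2372  0.044 ]
lens_tube 0.65 [334.4 235.2] [ 0.6822 -0.079   0.    ]
jar 0.83 [264.8 238.9] [ 0.4837 -0.0544  0.    ]
post_base 0.72 [269.6 298.4] [ 0.4577 -0.2944  0.    ]
driver 0.82 [354.1 274. ] [ 0.6813 -0.262   0.01  ]
parts_tray 0.57 [244.3 147.3] [0.4979 0.5499 0.    ]
```

View pics/top0.png

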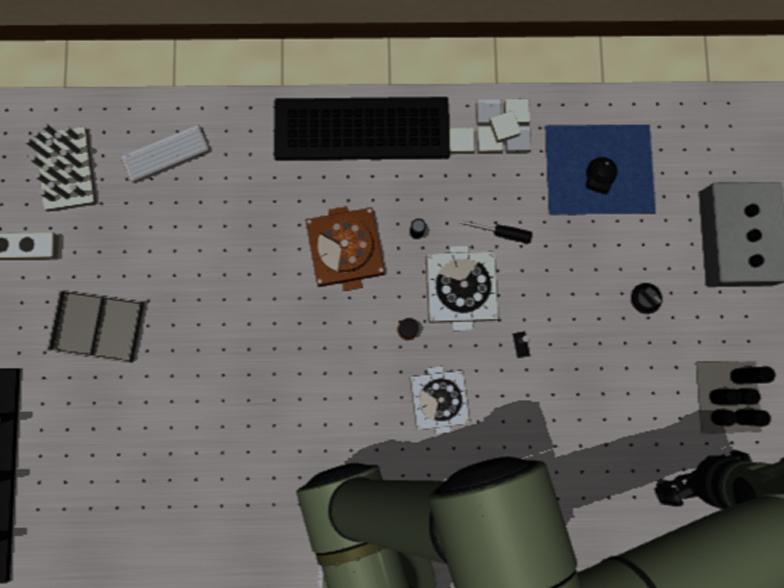

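View pics/side0.png

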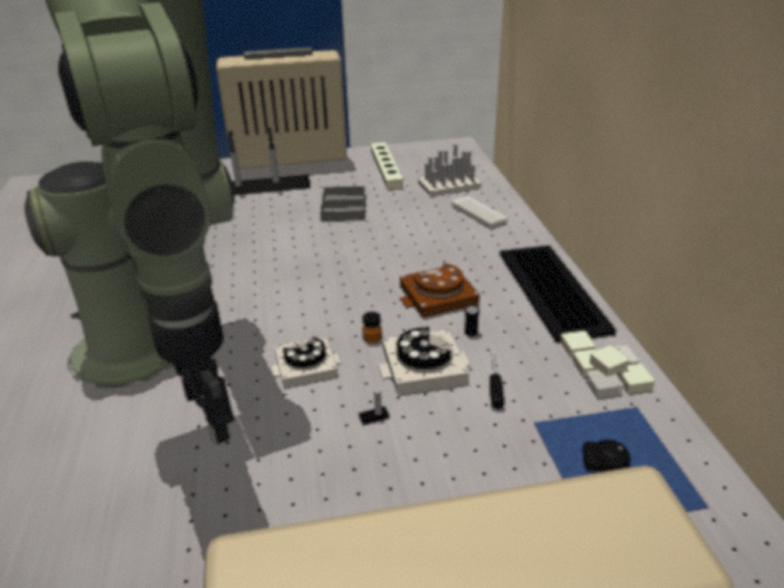

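```bash
python3 - <<'E'
from h import *
from scipy.optimize import least_squares
R={"top":[],"side":[]};F={}
near={"top":(332,203),"side":(302,246)}
for c in R:
    f=F[c]=grab_frame(c)
    save(f,c+"1.png",(282,153,382,253) if c=="top" else (252,200,352,300),6)
    for n in("filter_wheel","turret"):
        for r in silhouettes(c,n):
            if np.hypot(*(np.array(r["centre"])-near[c]))<25:
                m=r["mask"].astype(np.uint8); ys,xs=np.nonzero(m); 
                cnt=max(cv2.findContours(m,0,1)[0],key=cv2.contourArea)
                print(c,n,round(r["score"],2),m.sum(),xs.min(),xs.max(),ys.min(),ys.max(),cv2.fitEllipse(cnt), cv2.minAreaRect(cnt))
    for n in("wheel_axis","notch_mark","turret"):
        for r in tip_of(c,n):
            if np.hypot(*(np.array(r["centre"])-near[c]))<25: print(c,n,r); R[c].append((n,r["centre"]))
for n in("wheel_axis","notch_mark","turret"):
    A=[];b=[]
    for c in R:
        for k,p in R[c]:
            if k==n:
                o,d=ray(F[c],p); d/=np.linalg.norm(d); M=np.eye(3)-np.outer(d,d); A.append(M);b.append(M@o)
    if len(A)>1: print(n,np.linalg.solve(sum(A),sum(b)))
E
```

```text
top filter_wheel 0.75 1219 311 349 185 223 ((329.97454833984375, 203.8533935546875), (38.01053237915039, 38.98574447631836), 108.92222595214844) ((330.0, 204.0), (38.0, 38.0), 90.0)
top turret 0.97 2563 304 354 176 235 ((329.0821228027344, 204.7691650390625), (55.33277130126953, 59.65952682495117), 170.37403869628906) ((329.0, 205.5), (59.0, 50.0), 90.0)
top wheel_axis {'centre': [333.1, 204.4], 'score': 0.62}
top notch_mark {'centre': [320.1, 189.8], 'score': 0.86}
top turret {'centre': [329.2, 209.8], 'score': 0.94}
side filter_wheel 0.85 1038 282 323 233 265 ((301.3995361328125, 249.92320251464844), (30.479848861694336, 41.86051559448242), 101.21177673339844) ((302.6621398925781, 249.52703857421875), (41.26414489746094, 31.40020751953125), 9.462322235107422)
side turret 0.62 2367 270 335 234 281 ((302.2802429199219, 257.79998779296875), (46.313236236572266, 65.23737335205078), 92.83975982666016) ((301.8073425292969, 255.82479858398438), (45.46672058105469, 64.73786926269531), 81.57302856445312)
side wheel_axis {'centre': [304.1, 243.1], 'score': 0.58}
side notch_mark {'centre': [318.7, 246.4], 'score': 0.72}
side turret {'centre': [301.2, 261.9], 'score': 0.9}
wheel_axis [ 0.56379318 -0.17858506  0.06366995]
notch_mark [ 0.61127777 -0.14905083  0.02267278]
turret [ 5.57390709e-01 -1.75375126e-01 -5.39141495e-04]
```

View pics/top1.png

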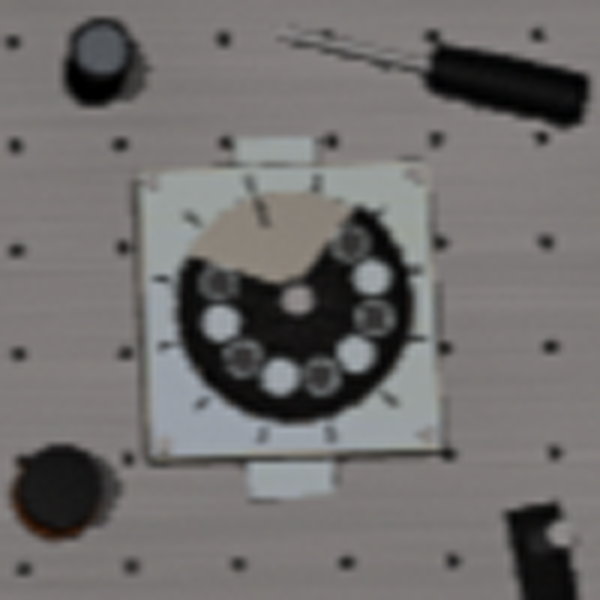

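View pics/side1.png

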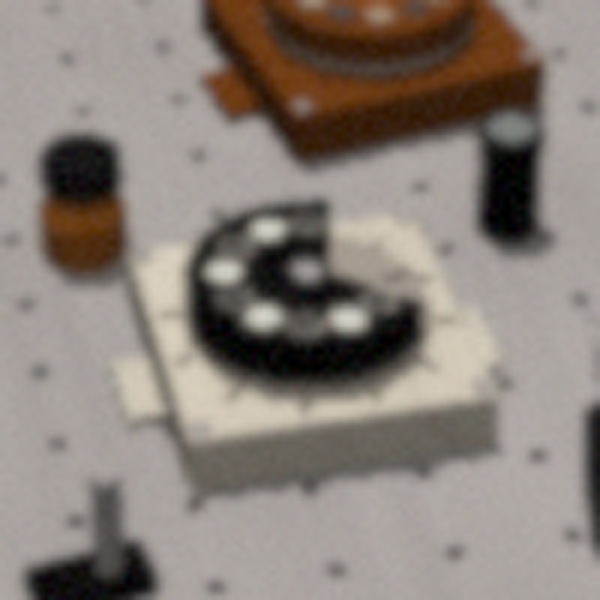

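```bash
cat >> h.py <<'E'
from scipy.spatial.transform import Rotation as Ro
def rv(a):
    x=np.array([np.cos(a),np.sin(a),0]);z=np.array([0,0,-1.]);return Ro.from_matrix(np.c_[x,np.cross(z,x),z]).as_rotvec()
E
python3 - <<'E'
from h import *
f=grab_frame("top");g=grab_frame("side")
tk=np.array([(250,183),(317,182),(377,210),(415,270),(418,338),(388,398),(331,434),(263,435),(203,405),(168,345),(160,278),(193,218)])/6+[282,153]-.4
P=np.array([atz(f,p,.03) for p in tk]); c=P[:,:2].mean(0); d=P[:,:2]-c
print("ticks c",c,np.hypot(*d.T).round(4)); a=np.degrees(np.arctan2(d[:,1],d[:,0]))
print(a.round(1)," phase",np.mean((a+30*np.arange(12)-a[0]+180)%360-180)+a[0])
h=atz(f,np.array([297,300])/6+[281.6,152.6],.055); s=atz(g,np.array([306,270])/6+[251.6,199.6],.055); print("hub",h,s)
m=atz(f,np.array([264.5,214])/6+[281.6,152.6],.037);print("mark",m)
for C in(c,h[:2],(c+h[:2]+s[:2])/3): v=m[:2]-C; print(C,np.hypot(*v),np.degrees(np.arctan2(v[1],v[0])))
for p,n in(((330,240),"R"),((232,270),"L")):
    v=atz(f,np.array(p)/6+[281.6,152.6],.055)[:2]-h[:2]; print(n,np.hypot(*v),np.degrees(np.arctan2(v[1],v[0])))
st=get_state(); R=Ro.from_rotvec(st["eef_rot"]).as_matrix(); print(np.degrees(np.arctan2(R[1,0],R[0,0])),st["clock"])
C=(c+h[:2])/2
for off in(0,90,180,270):
    for ph in(18,-20,-60,-102,-125):
        p=np.radians(ph); q=ik(np.r_[C+.044*np.array([np.cos(p),np.sin(p)]),.1],rv(p+np.radians(off))); print(off,ph,None if q is None else np.round(q,2))
E
```

```text
ticks c [ 0.56423477 -0.17363551] [0.0609 0.0603 0.0613 0.0606 0.0603 0.0609 0.0611 0.0605 0.0609 0.0592
 0.0615 0.061 ]
[  16.1  -13.7  -42.7  -74.  -104.4 -134.3 -164.   166.3  137.   106.2
   76.2   45.8]  phase 16.214737295125527
hub [ 0.56407563 -0.17366472  0.055     ] [ 0.56723222 -0.17247305  0.055     ]
mark [ 0.6069188  -0.16222984  0.037     ]
[ 0.56423477 -0.17363551] 0.044181627753003286 14.960558071321739
[ 0.56407563 -0.17366472] 0.04434291155888464 14.943943996799595
[ 0.56518087 -0.17325776] 0.04317024219052885 14.800360698192073
R 0.03160817111235491 -30.181146560710722
L 0.03236121413784861 64.03847146573416
-66.63559622737858 1.7
0 18 [-0.38  0.57 -0.15  0.84  0.    0.88]
0 -20 [-0.42  0.59 -0.13  0.85  0.    1.5 ]
0 -60 [-0.47  0.57 -0.17  0.84  0.    2.15]
0 -102 [-0.5   0.52 -0.25  0.8  -0.    2.85]
0 -125 [-0.5   0.49 -0.3   0.78  0.   -3.03]
90 18 [-0.38  0.57 -0.15  0.84  0.   -0.69]
90 -20 [-0.42  0.59 -0.13  0.85  0.   -0.07]
90 -60 [-0.47  0.57 -0.17  0.84 -0.    0.58]
90 -102 [-0.5   0.52 -0.25  0.8   0.    1.28]
90 -125 [-0.5   0.49 -0.3   0.78  0.    1.68]
180 18 [-0.38  0.57 -0.15  0.84  0.   -2.26]
180 -20 [-0.42  0.59 -0.13  0.85  0.   -1.64]
180 -60 [-0.47  0.57 -0.17  0.84  0.   -0.99]
180 -102 [-0.5   0.52 -0.25  0.8   0.   -0.29]
180 -125 [-0.5   0.49 -0.3   0.78  0.    0.11]
270 18 [-0.38  0.57 -0.15  0.84  0.    2.45]
270 -20 [-0.42  0.59 -0.13  0.85  0.    3.07]
270 -60 [-0.47  0.57 -0.17  0.84 -0.   -2.56]
270 -102 [-0.5   0.52 -0.25  0.8   0.   -1.86]
270 -125 [-0.5   0.49 -0.3   0.78  0.   -1.46]
```

```bash
cat >> h.py <<'E'
C=np.array([.5645,-.1735])
def pose(ph,z,r=.044):
    p=np.radians(ph); return np.r_[C+r*np.array([np.cos(p),np.sin(p)]),z],rv(p+np.pi)
E
python3 - <<'E'
from h import *
grab(20)
p,r=pose(17,.2); movep(p,r); p,_=pose(17,.075); move_l(p,.15)
s=get_state(); print(s["clock"],s["position"],p,s["contact_force"],s["finger_gap"])
f=grab_frame("top"); save(f,"top2.png",(282,153,382,253),5)
g=grab_frame("side"); save(g,"side2.png",(252,180,352,280),6)
E
```

```text
6.525 [ 0.60733376 -0.16097493  0.07596777] [ 0.60657741 -0.16063564  0.075     ] [ 0.52904972 -0.59114686 -0.55706674] 0.0046022926022556525
```

View pics/side2.png

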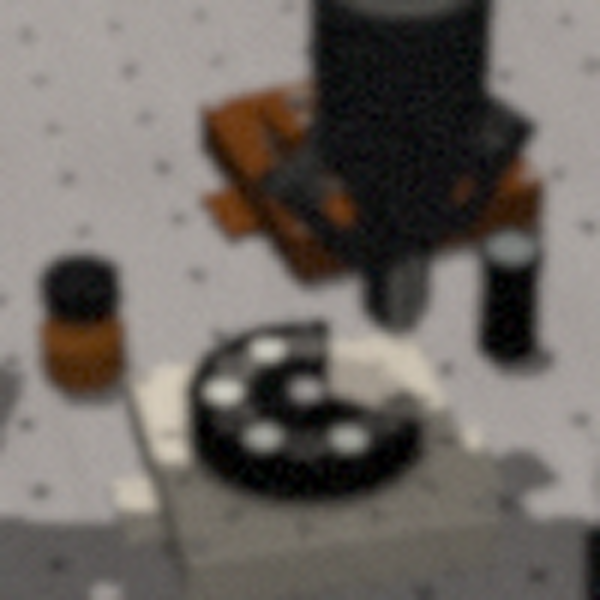

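```bash
python3 - <<'E'
from h import *
p,_=pose(17,.044); f0=get_state()["contact_force"]
print("down hit",move_l(p,.05,until_force=4)); s=get_state(); print(s["clock"],s["position"],s["contact_force"]-f0)
# find the clockwise wall gently
hit=False
for ph in np.arange(14,-26,-3.):
    p,r=pose(ph,.044)
    if move_l(p,.025,rot=r,until_force=2.5): hit=True;break
s=get_state(); v=s["position"][:2]-C; print("wall",hit,ph,np.degrees(np.arctan2(v[1],v[0])),np.hypot(*v),s["position"][2],s["contact_force"]-f0,s["clock"])
f=grab_frame("side"); save(f,"side3.png",(252,180,352,280),6)
E
```

```text
down hit False
7.3917 [ 0.60666702 -0.16065877  0.0439755 ] [ 0.95407728 -0.0350491   0.51370373]
wall False -25.0 -25.659168268586626 0.043965428837548164 0.04399124359282727 [1.4463077  2.3870829  0.82668443] 10.8917
```

View pics/side3.png

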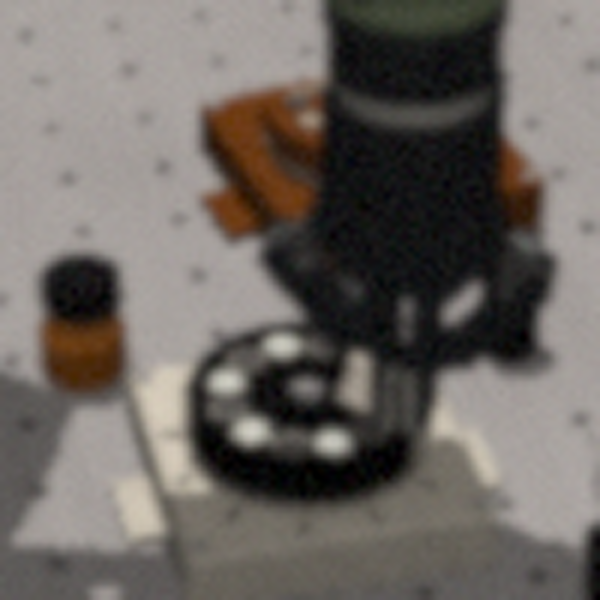

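```bash
python3 - <<'E'
from h import *
p,r=pose(0,.044); move_l(p,.03,rot=r); sleep(.2)
f0=get_state()["contact_force"].copy()
g=grab_frame("side"); save(g,"side4.png",(252,180,352,280),6)
for ph in np.arange(-2,-17,-2.):
    p,r=pose(ph,.044); move_l(p,.03,rot=r); s=get_state(); a=np.radians(ph)
    F=s["contact_force"]-f0; T=np.dot(F[:2],[-np.sin(a),np.cos(a)]); v=s["position"][:2]-C
    print(ph,np.degrees(np.arctan2(v[1],v[0])).round(2),T.round(2),F.round(2),s["clock"])
    if T>2: break
E
```

```text
-2.0 -2.16 -0.95 [ 0.75 -0.98 -0.27] 12.225
-4.0 -4.01 -1.1 [ 0.45 -1.14 -0.82] 12.475
-6.0 -5.99 -0.41 [ 0.84 -0.5  -0.23] 12.725
-8.0 -7.99 -0.91 [ 0.49 -0.99 -0.38] 12.975
-10.0 -9.97 -0.85 [ 0.28 -0.91  0.51] 13.225
-12.0 -11.98 -0.99 [ 0.11 -1.04  0.77] 13.475
-14.0 -13.95 -0.97 [ 0.03 -1.   -0.18] 13.725
-16.0 -15.58 -0.12 [ 1.22 -0.47  0.35] 13.975
```

View pics/side4.png

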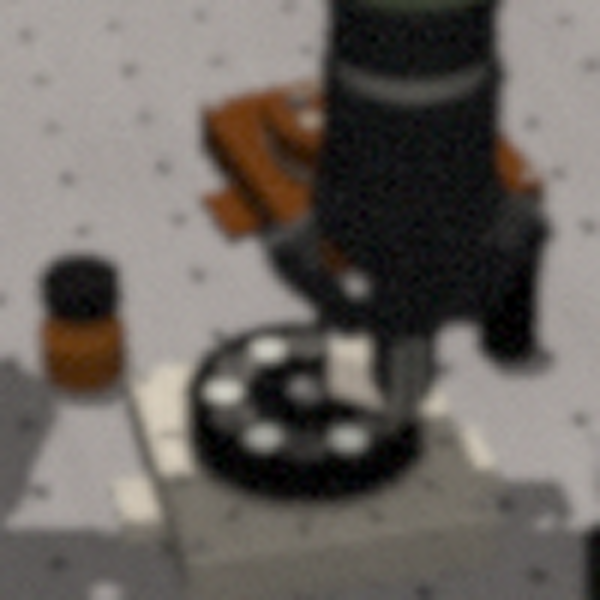

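```bash
python3 - <<'E'
from h import *
out=[]
for ph in np.linspace(-16,-126.5,24)[1:]:
    p,r=pose(ph,.044); 
    if move_l(p,.02,rot=r,until_force=15): print("HIT",ph); break
    s=get_state(); a=np.radians(ph); F=s["contact_force"]
    v=s["position"][:2]-C
    out.append((round(ph,1),np.degrees(np.arctan2(v[1],v[0])).round(1),(F[:2]@[-np.sin(a),np.cos(a)]).round(1),F[2].round(1)))
print(out); sleep(.3)
g=grab_frame("side"); save(g,"side5.png",(252,180,352,280),6); print(get_state()["contact_force"],get_state()["clock"])
E
```

```text
[(np.float64(-20.8), np.float64(-20.1), np.float64(3.5), np.float64(-0.7)), (np.float64(-25.6), np.float64(-26.1), np.float64(0.9), np.float64(0.1)), (np.float64(-30.4), np.float64(-30.9), np.float64(0.4), np.float64(-0.9)), (np.float64(-35.2), np.float64(-35.3), np.float64(0.3), np.float64(-0.1)), (np.float64(-40.0), np.float64(-39.9), np.float64(1.1), np.float64(-1.1)), (np.float64(-44.8), np.float64(-44.5), np.float64(0.3), np.float64(-0.5)), (np.float64(-49.6), np.float64(-48.6), np.float64(3.5), np.float64(-1.1)), (np.float64(-54.4), np.float64(-54.9), np.float64(1.0), np.float64(-0.4)), (np.float64(-59.2), np.float64(-59.9), np.float64(-0.2), np.float64(-0.3)), (np.float64(-64.0), np.float64(-64.2), np.float64(-0.1), np.float64(0.2)), (np.float64(-68.8), np.float64(-68.7), np.float64(-0.7), np.float64(0.1)), (np.float64(-73.7), np.float64(-73.5), np.float64(-0.0), np.float64(0.3)), (np.float64(-78.5), np.float64(-76.8), np.float64(4.8), np.float64(-0.8)), (np.float64(-83.3), np.float64(-83.7), np.float64(1.8), np.float64(0.4)), (np.float64(-88.1), np.float64(-89.0), np.float64(1.2), np.float64(0.4)), (np.float64(-92.9), np.float64(-93.1), np.float64(0.0), np.float64(-0.3)), (np.float64(-97.7), np.float64(-97.6), np.float64(0.3), np.float64(-0.4)), (np.float64(-102.5), np.float64(-102.3), np.float64(0.2), np.float64(0.5)), (np.float64(-107.3), np.float64(-105.3), np.float64(2.8), np.float64(-2.3)), (np.float64(-112.1), np.float64(-112.1), np.float64(2.4), np.float64(-0.9)), (np.float64(-116.9), np.float64(-118.2), np.float64(0.1), np.float64(0.6)), (np.float64(-121.7), np.float64(-122.2), np.float64(1.1), np.float64(0.3)), (np.float64(-126.5), np.float64(-126.5), np.float64(0.1), np.float64(0.2))]
[ 0.13883012 -0.03939233 -0.30046664] 21.9917
```

View pics/side5.png

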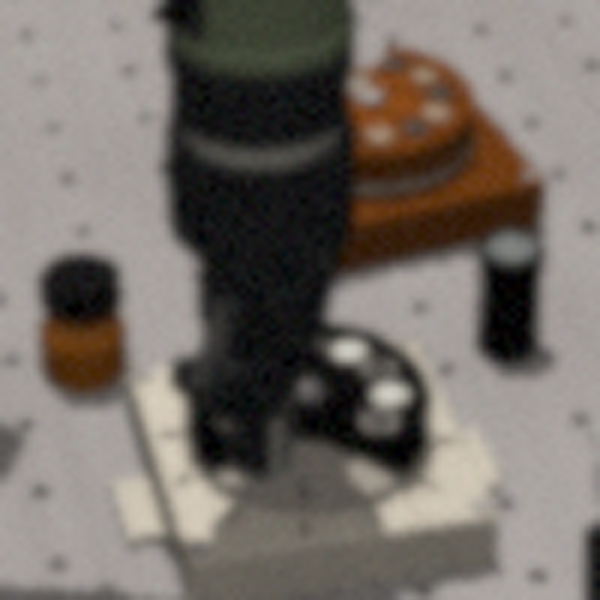

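```bash
python3 - <<'E'
from h import *
p,r=pose(-112,.044); move_l(p,.04,rot=r)
p,_=pose(-112,.2); move_l(p,.12)
movep([.33,-.45,.25],r); sleep(.3)
s=get_state(); print(s["clock"],s["position"],s["contact_force"])
f=grab_frame("top"); save(f,"top6.png",(282,153,382,253),6)
for r in tip_of("top","notch_mark")[:3]: v=atz(f,r["centre"],.037)[:2]-C; print(r,np.hypot(*v),np.degrees(np.arctan2(v[1],v[0])))
E
```

```text
25.4 [ 0.33070834 -0.44945696  0.24988165] [ 0.32412881 -0.40410259 -0.11817164]
{'centre': [347.7, 208.6], 'score': 0.86} 0.04998773097802541 -107.58879077281769
{'centre': [228.6, 181.5], 'score': 0.84} 0.28624052994629157 76.86811606775484
{'centre': [301.1, 289.1], 'score': 0.63} 0.24699217006685123 159.67461594605177
```

View pics/top6.png

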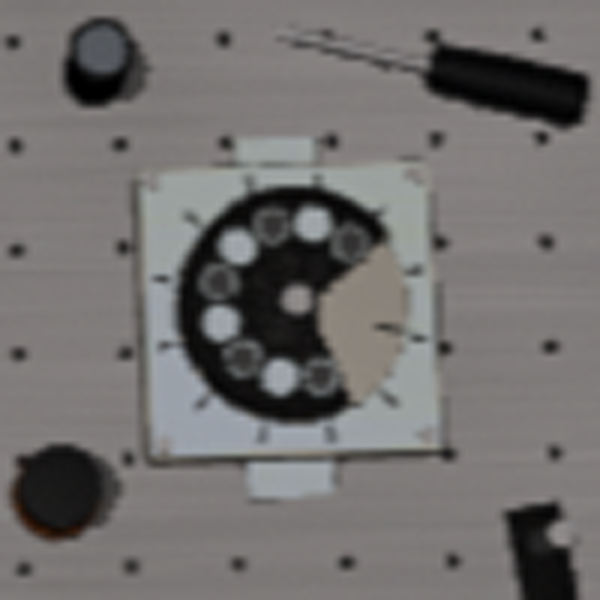

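The picture shows the notch mark at crop pixel (385,327), in line with the tick at (418,338). That is the fourth tick clockwise from the one it started at, (250,183). The lens tube, jar, driver and post look unmoved.

```bash
python3 -c "
from h import *
print(sign_off())"
```

```text
the job is handed in; nothing more can be done
None
```

I turned the filter wheel on the larger aluminium turret four clicks clockwise with the closed fingertip, then withdrew the finger and handed the job in at about 25.4 s.

- **Result:** the push force rose and fell four times, once for each click. In the last top picture the notch mark lines up with the fourth tick clockwise from where it started. I measured that tick at −104°, starting from +16°.
- **Neighbours:** the lens tube, jar, driver and post base looked unmoved in that picture. I did not check the tray or the focus knob again, but the arm never went near the tray or the knob.
- **What went wrong:** my first gentle search for the notch wall missed the contact, because the force limit restarted with each short move. The wheel turned about 10° and sprang back to its starting click when I backed off. I confirmed that in the side view before the real push.
- **What disagreed:** the network put the final mark at −107.6°, a few degrees from the tick. That is within its usual error, and the picture shows the mark on the tick.

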